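# Gauge a formed brass channel in the bench caliper

## Task

Lift the formed brass channel out of the forming block and set it down, open side up, on the gauging board between the caliper's open jaws, lying lengthwise along the jaws with at least half of the jaws' length on it. Then gently slide the caliper shut across the channel's width until both jaws press on its side walls, and let go with the jaws still closed on it. Leave the other things on the bench where they are.

Things in the scene. Friction and masses are not known exactly. Their poses are not given: they have to be found in the camera images.
- channel: the part: a loose U-shaped brass channel, 64 mm long (its x) x 20 wide (its y) x 16 high (its z, open side up), walls and floor 2 mm, 40 to 75 g. Origin: centre of its underside. It starts lying lengthwise in the wide middle groove of the forming block, its two side walls standing 9 mm proud of the block's top
- forming_block: dark steel forming block fixed to the bench, 70 (x) x 90 (y) x 32 mm high, three grooves 7 mm deep along its x, open at both ends; the middle one is 23 mm wide with its floor 25 mm above the bench. Origin: centre of its underside
- gauge_board: plywood board fixed to the bench, 150 (x) x 270 (y) x 18 mm, with a 150 mm digital caliper clamped flat on it. Caliper beam (16 wide, 4 thick) along board y, centred at x = +28 mm. Bare board from x = -75 mm to the beam's edge at +20. Clamps with brass screws, up to 24 mm above the board, hold the beam's ends at y = -123 to -107 and +95 to +131 mm. Origin: centre of underside
- jaw_face (a point): point in the plane of the fixed jaw's measuring face (looking to board -y), halfway along the jaw, at the board's top (18 mm above the bench). The jaws reach 40 mm from the beam's edge towards board -x, 20 mm either way of this point, are 8 to 16 mm wide and lie 4 to 8 mm above the board. Axes as the board's: x along the jaws towards the beam, -y towards the moving jaw
- moving_face (a point): the same point on the moving jaw: in the plane of its measuring face (looking to board +y), halfway along it, at the height of the board's top. The moving jaw is the fixed jaw mirrored, carried by the slide; axes as the board's
- caliper_slide (a joint): gap between the jaws in m: 0 shut, up to 0.10. Grows as the slide moves to board -y; push to board +y to shut. Starts at 0.062 to 0.080. Friction of about 2 N holds it where it is left; no spring. Reads 0.020 when shut square on the channel's width
- slide_grip (a point): top of the slide's grey housing, 17 mm above the board, where to grip it. Housing: 36 mm across the beam (board x, centred here), from 32 mm towards -y to 34 mm towards +y (the jaw face); underside 2.5 mm, top 17 mm above the board. Sides flat from 16 mm towards -y (roller and lock screw stand out 5 to 7 mm beyond that) to 18 mm towards +y (jaws); rear (-y) face free to push
- forming_bar: loose bright steel forming bar, 95 x 15.5 x 15.5 mm, lying on the bench beside the forming block; leave it alone; origin centre of underside
- mallet: loose mallet with a tan cylindrical head (42 mm dia., 85 long) and wooden handle, lying on the bench near the robot; leave it alone; origin near the head, at bench level
- pliers: loose red-handled pliers lying flat, about 130 x 45 x 12 mm; leave them alone; origin under the rivet
- wax_tin: loose round polishing-wax tin, 68 mm dia. x 22 mm, aluminium lid; leave it alone; origin centre of underside
- teal_box: loose empty turquoise box, 75 x 50 x 45 mm; leave it alone; origin centre of underside
- punch_box: loose turquoise box 60 x 36 x 32 mm holding eight dark steel punches (67 mm high overall); leave it alone; origin centre of underside
- brass_strip: loose flat brass strip, 85 x 46 x 5 mm, lying on the bench; leave it alone; origin centre of underside

How it is judged (in metres and radians):
On the way, in this order (a step that is already met when the one before it is completed fails the run):
1. the channel is lifted clear out of the forming block (z of channel in the frame of forming_block above 0.042 m), for 0.1 s.
2. the jaws are shut on the channel (reading under 21.5 mm, channel against the fixed jaw) and press on it with at least 1 N (contact force between caliper_slide and channel above 1 N and value of joint caliper_slide below 0.0215 m and y of channel in the frame of jaw_face above -0.0115 m), for 0.06 s.
At the end, for the whole second after the job is handed in: the caliper reads under 21.5 mm, the channel (20 mm wide) is between its jaws against the fixed jaw within 2.5 mm, flat on the board within 3 mm, open side up and along the jaws within 0.12 rad, with at least 19 mm of the jaws' length on it, at rest and let go (value of joint caliper_slide below 0.0215 m and y of channel in the frame of jaw_face between -0.0125 and -0.0075 m and x of channel in the frame of jaw_face between -0.033 and 0 m and z of channel in the frame of jaw_face below 0.003 m and angle between channel's own z axis and vertical below 0.12 rad and angle between the x axis of channel and the x axis of gauge_board, either way round below 0.12 rad and linear speed of channel below 0.02 m/s and contact force between the fingers and channel below 0.1 N); the robot touches nothing.
It fails at once if the jaws squeeze the channel with more than 40 N, which would bend it (contact force between caliper_slide and channel above 40 N).
It fails at once if the channel is dropped (falls free faster than 0.7 m/s, about 25 mm) (contact force between anything else and channel below 0.02 N and linear speed of channel above 0.7 m/s).
It fails at once if one of the other loose things is moved more than 30 mm (distance of any of forming_bar, mallet, pliers, wax_tin, teal_box, punch_box, brass_strip from where it was at the start of the episode above 0.03 m).
It also fails if it takes over 58 s, if anything falls off the work surface, if the arm or the gripper's body presses on something with over 40 N, if the wrist force passes 120 N, or if a joint passes its speed limit or range.

## Robot

A 6-joint arm with a two-finger parallel gripper is mounted at the origin on the work surface. World frame = base frame: x ahead of the robot, y to its left, z up, the work surface at z = 0. Lengths are in m, angles in degrees, forces in N, time in s.
With the tool pointing down it reaches from about 0.325 to 0.775 m from the base axis. Payload 5.5 kg.
Tool frame: the origin (TCP) lies at the very end of the fingers, on their centre line; the grasp point (between the pads) lies behind it (ctrl.grip_depth is the z of the grasp point in the tool frame, in m); z points along the fingers, y is the line along which they close (so a half turn about z gives the same grasp; the last joint's range is limited). The gripper opens to 85 mm and grips with 20 to 120 N. Pads are 22 mm wide; open, the fingers measure 114 mm over their backs; the gripper's body (76 mm by 85 mm) begins 54 mm behind the grasp point. The pads swing forward as they close: fully open they stand 13 mm farther back than shut.
Start: joints at [63.043, 5.22, 70.514, -0, 104.267, -3.249], TCP at [0.241, 0.549, 0.196] pointing down, gripper open.
Joint ranges: [-164.24, 164.24], [-49.07, 125.15], [9.68, 141.18], [-86.29, 266.29], [3.28, 154.24], [-151.56, 151.56]. Speed limits (degrees/s): [147.25, 147.25, 172.46, 180, 180, 180].

## Interface

Orientations are given as a 3x3 rotation matrix whose columns are the frame's x, y, z axes.
In Python, from plant import sensors, imaging, ctrl gives the robot as it stands.
- The arm moves only by the tool play_rows, never from a script. Its argument "steps" is a list of rows, each a list of 2 entries, a list of its own where there are three numbers: the shift along the tool's x, y, z in m, then the turn, a rotation vector about the tool's x, y, z in degrees. In form: [[[x, y, z], [wx, wy, wz]], ...]. A call has exactly 5 rows; each row is the pose to reach, as a shift and turn from the pose commanded when the call began, along the tool's axes at that moment; what a row does not reach only later rows make up. A row lasts 1/10 s, in which the tool goes at most 50 mm and 8.59 degrees, less where a joint would pass 70% of its speed; a pose out of reach is approached as far as the arm can. A call with a gripper value outside its range is refused whole. "fingers" is the finger opening in m, from 0 to 0.0854, set as the call begins (left out, the last holds). The fingers move at their own pace and stop on an object; the grip force is fixed at half the most. Time passes only in rows, so rows that repeat a pose let the fingers close, or fill a call up. It gives the time, the measured TCP pose, the force, the opening and the grip force at its end, in the units of the state.
- sensors.observe(): the state, without advancing time (a new reading comes with each control period).
- imaging.capture(name): name is "scene" or "top"; returns a dict with "frame" (384x512x3 uint8, red, green, blue), "z_map" (384x512 float32, m along the optical axis (not along the pixel's ray), 0 where there is no reading), "fx", "fy", "cx", "cy" (pixels), "R" (3x3) and "t" (3): a world point X has camera coordinates R X + t. Camera axes: x right, y down, z forward; pixel columns grow to the right and rows downward; lengths in m; the calibration is good to about 2 mm. A picture is of the moment at which its call begins.
- ctrl.finish_job(): hands the job in; it is judged then, once.
The state is a dict: "time": time; "q": joint angles; "joint_velocities": joint speeds; "joint_torque": joint torques, N m; "position": TCP position; "orientation": TCP orientation; "contact_force": force on the tool from outside, world axes, zero at the start; "wrist_torque": the same for the moment, N m; "width": opening from 0.0 (shut) to 1.0 (fully open); "grip_force": force on a finger pad.
Only numpy, scipy, OpenCV 4.12 (cv2) and the standard library are available. Lean on these libraries where they do the work, as an engineer would, in place of code of your own. Each camera call takes 0.05 s, during which the arm holds its last target. There are 200 camera calls.

## Working session

There is one attempt and no reset: what is moved stays moved. The work goes in short steps, Python scripts to look and compute and a tool call to move; the robot and the scene stay as the last step left them, time stands still between calls to the robot, and variables do not carry over. Pictures are saved under pics/ and viewed, at most 10 in all, crops included, and the job is handed in when it is done.

Besides the shell and the picture viewer there is one more tool, called after ">>>" as name(argument=value, ...) on one line, values as JSON. play_rows: Moves the arm, as the interface text tells. Its arguments: {"type":"object","properties":{"steps":{"type":"array"},"fingers":{"type":"number"}},"required":["steps"]}

```bash
ls; mkdir -p pics; python3 - <<'E'
from plant import sensors, imaging, ctrl
import cv2,pickle
for n in("top","scene"):
    c=imaging.capture(n); pickle.dump(c,open(n+"0.pkl","wb"))
    cv2.imwrite(f"pics/{n}0.png",cv2.cvtColor(c["frame"],cv2.COLOR_RGB2BGR))
    print(n,c["fx"],c["cx"],c["cy"],(-c["R"].T@c["t"]).round(3),c["R"].round(3).tolist())
s=sensors.observe();print(s,ctrl.grip_depth)
E
```

```text
pics
top 462.7227835248196 257.37070473612545 195.05039556458146 [ 0.429 -0.009  1.315] [[0.004, -1.0, 0.02], [-0.993, -0.006, -0.117], [0.117, -0.019, -0.993]]
scene 356.8694108188561 256.9408559308568 190.73851631130313 [1.561 0.358 0.726] [[-0.376, 0.926, 0.023], [0.486, 0.219, -0.846], [-0.789, -0.307, -0.533]]
{'time': 0.1, 'q': array([ 6.30432842e+01,  5.26037137e+00,  7.05764360e+01, -1.19568274e-03,
        1.04267290e+02, -3.24906018e+00]), 'joint_velocities': array([ 0.0704704 , -0.05886189, -0.17404695, -0.02980678,  0.08298842,
       -0.0044758 ]), 'joint_torque': array([ 1.63609729e-03, -4.60215604e+01, -4.19218719e+01, -5.64032507e-05,
        1.06646752e-02,  2.00300644e-05]), 'position': array([0.24110691, 0.5490699 , 0.19513318]), 'orientation': array([[-9.15606785e-01,  4.02074081e-01, -8.05575871e-04],
       [ 4.02074879e-01,  9.15605340e-01, -1.62860418e-03],
       [ 8.27700406e-05, -1.81506286e-03, -9.99998349e-01]]), 'contact_force': array([-0.62509616, -0.56818959,  0.54641088]), 'wrist_torque': array([-0.02904122,  0.03744477,  0.00676235]), 'grip_force': 0.0, 'width': 0.995957086501815} -0.0187
```

View pics/top0.png

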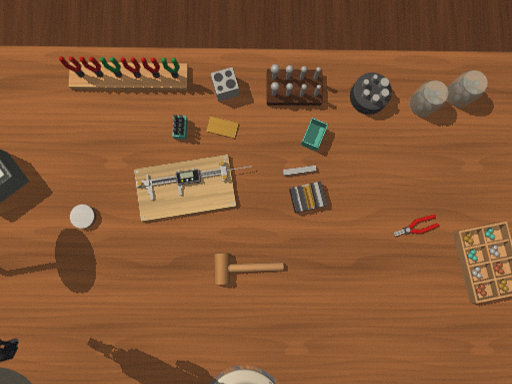

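View pics/scene0.png

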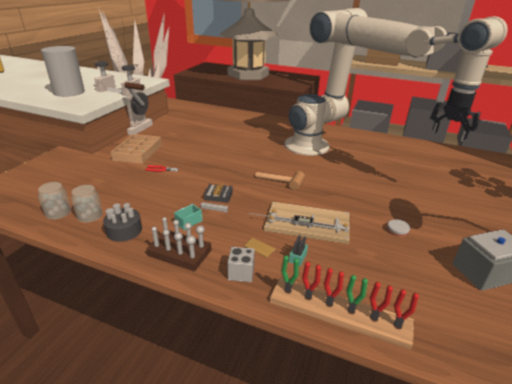

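The top view shows the board at about (186,188), with the fixed jaw at (148,187), the slide housing at (188,176) and the block with the brass channel at (309,197). The scene view agrees: block at (217,193), board at (308,222). I'll zoom in next.

```bash
cat > h.py <<'E'
import numpy as np,cv2,pickle
def load(f): return pickle.load(open(f,"rb"))
def ray(c,uv,z):
    uv=np.atleast_2d(uv).astype(float)
    d=np.c_[(uv[:,0]-c["cx"])/c["fx"],(uv[:,1]-c["cy"])/c["fy"],np.ones(len(uv))]@c["R"]
    o=-c["R"].T@c["t"]
    return o+d*((z-o[2])/d[:,2])[:,None]
def proj(c,X):
    p=np.atleast_2d(X)@c["R"].T+c["t"]
    return np.c_[c["fx"]*p[:,0]/p[:,2]+c["cx"],c["fy"]*p[:,1]/p[:,2]+c["cy"]]
def cloud(c):
    z=c["z_map"];v,u=np.mgrid[:z.shape[0],:z.shape[1]]
    P=np.stack([(u-c["cx"])/c["fx"]*z,(v-c["cy"])/c["fy"]*z,z],-1)
    return (P-c["t"])@c["R"]
def crop(c,x0,y0,x1,y1,k,f):
    im=cv2.cvtColor(c["frame"],cv2.COLOR_RGB2BGR)[y0:y1,x0:x1]
    cv2.imwrite(f,cv2.resize(im,None,fx=k,fy=k,interpolation=cv2.INTER_CUBIC))
E
python3 - <<'E'
from h import *
t=load("top0.pkl");s=load("scene0.pkl")
crop(t,130,150,330,225,4,"pics/tc.png")
crop(s,195,175,355,245,5,"pics/sc.png")
P=cloud(t);
for n,(u,v) in dict(bench=(250,200),board=(200,205),board2=(160,205),hous=(188,176),blk=(309,197)).items(): print(n,P[v,u].round(4))
P=cloud(s)
for n,(u,v) in dict(bench=(250,220),board=(290,228),hous=(302,220),blk=(217,193)).items(): print(n,P[v,u].round(4))
E
```

```text
bench [ 0.5695 -0.0141 -0.0036]
board [0.5523 0.1264 0.0175]
board2 [0.5518 0.2387 0.0156]
hous [0.6321 0.1598 0.0329]
blk [ 0.5757 -0.1795  0.0275]
bench [ 0.6683 -0.0115  0.001 ]
board [0.6774 0.1314 0.0187]
hous [0.6453 0.1603 0.0374]
blk [ 0.6015 -0.1701  0.0286]
```

View pics/tc.png

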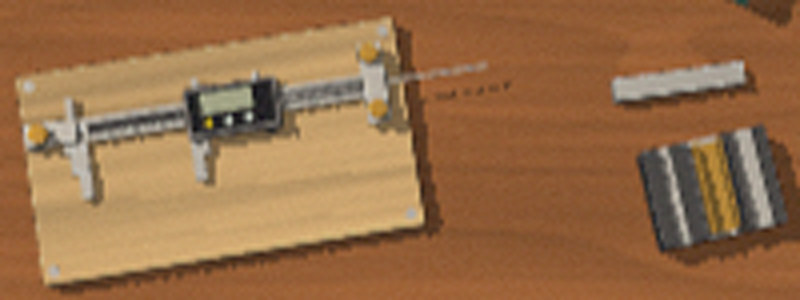

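View pics/sc.png

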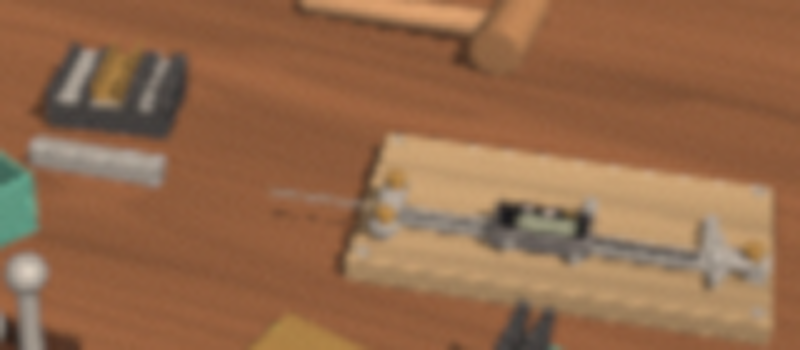

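The top crop shows board corners at (18,80), (392,17), (425,225) and (45,283), and jaw faces near (95,190) and (195,170). The channel's brass runs from (705,140) to (727,235). Next I'll measure these.

```bash
cat > meas.py <<'E'
from h import *
def mask(c,box,lo,hi,n=1):
    x0,y0,x1,y1=box
    k=4
    im=cv2.resize(c["frame"][y0:y1,x0:x1],None,fx=k,fy=k,interpolation=cv2.INTER_CUBIC)
    m=cv2.inRange(cv2.cvtColor(im,cv2.COLOR_RGB2HSV),lo,hi)
    m=cv2.morphologyEx(m,cv2.MORPH_CLOSE,np.ones((5,5)))
    cs=sorted(cv2.findContours(m,cv2.RETR_EXTERNAL,cv2.CHAIN_APPROX_NONE)[0],key=cv2.contourArea)[::-1][:n]
    return [((q[:,0]+.5)/k-.5+[x0,y0]) for q in cs]
def rect(c,uv,z):
    p=ray(c,uv,z)[:,:2]
    (cx,cy),(w,h),a=cv2.minAreaRect((p*1000).astype(np.float32))
    b=cv2.boxPoints(((cx,cy),(w,h),a))
    return np.round([cx,cy,w,h,a],1),b.round(1).tolist()
E
python3 - <<'E'
from meas import *
t=load("top0.pkl");s=load("scene0.pkl")
for n,c,b1,b2 in(("top",t,(128,150,242,226),(286,176,332,218)),("scene",s,(262,198,355,245),(200,178,236,205))):
    hsv=cv2.cvtColor(c["frame"],cv2.COLOR_RGB2HSV)
    for u,v in ((200,205),(250,200),(309,200)) if n=="top" else ((290,228),(250,220),(218,190)): print(hsv[v,u],end=' ')
    print()
    for q in mask(c,b1,(12,60,150),(26,160,255)): print(n,"board",rect(c,q,.018))
    for q in mask(c,b2,(15,130,90),(28,255,255)): print(n,"brass",rect(c,q,.041),q.min(0),q.max(0))
    # block: non wood: low saturation + brass
    for q in mask(c,b2,(0,0,0),(180,90,255)): print(n,"block",rect(c,q,.032))
E
```

```text
[ 17 115 202] [ 12 159 143] [ 19 171 118] 
top board (array([608. , 175.3, 164.8, 276.7,  10.2]), [[502.5, 296.8999938964844], [551.2999877929688, 24.600000381469727], [713.5999755859375, 53.70000076293945], [664.7000122070312, 326.0]])
top brass (array([ 576.7, -176.6,   63.3,   22.6,   13. ]), [[543.2999877929688, -172.6999969482422], [548.4000244140625, -194.6999969482422], [610.0, -180.60000610351562], [605.0, -158.60000610351562]]) [302.375 184.375] [314.375 207.625]
top block (array([ 576.2, -175.2,   72.6,   93.1,   13.2]), [[530.2000122070312, -138.1999969482422], [551.5, -228.8000030517578], [622.2000122070312, -212.1999969482422], [600.9000244140625, -121.5999984741211]])
[ 16 106 182] [ 11 150 146] [ 17 149 154] 
scene board (array([607.4, 171.1, 222.1, 286.5,   4.3]), [[485.8999938964844, 305.6000061035156], [507.3999938964844, 19.899999618530273], [728.7999877929688, 36.599998474121094], [707.4000244140625, 322.29998779296875]])
scene brass (array([ 592.5, -171.1,   70.2,   24.2,   14.4]), [[555.5, -168.10000610351562], [561.5999755859375, -191.5], [629.5, -174.0], [623.5, -150.60000610351562]]) [213.125 183.875] [222.625 194.125]
scene block (array([ 601.3, -166.6,  109.5,   97.8,   13.4]), [[536.7000122070312, -131.6999969482422], [559.4000244140625, -226.8000030517578], [665.9000244140625, -201.5], [643.2999877929688, -106.4000015258789]])
```

```bash
python3 - <<'E'
from meas import *
t=load("top0.pkl")
px=np.array([(18,80),(392,17),(425,225),(45,283)])/4+[130,150]
w=ray(t,px,.018)[:,:2];print((w*1000).round(1).tolist(),w.mean(0))
for i in range(4):
    d=w[(i+1)%4]-w[i];print(np.hypot(*d)*1000,np.degrees(np.arctan2(d[1],d[0])))
crop(t,132,162,232,215,8,"pics/jaws.png")
# grey jaw columns: rows 184..196
hsv=cv2.cvtColor(t["frame"],cv2.COLOR_RGB2HSV)
for v in range(184,200,2): print(v,[f"{a}/{b}" for a,b in hsv[v,146:158,1:].tolist()],'|',[f"{a}/{b}" for a,b in hsv[v,175:187,1:].tolist()])
E
```

```text
[[650.5, 312.9], [697.9, 49.4], [549.3, 24.6], [507.2, 289.1]] [0.60122874 0.16900696]
267.6446765477649 -79.79822961786083
150.66572163500956 -170.5040017430265
267.87831447342126 99.05259517430258
145.29610561186965 9.39902198401925
184 ['22/200', '22/200', '28/191', '22/82', '32/121', '27/188', '36/155', '35/173', '29/160', '29/159', '25/162', '39/139'] | ['122/199', '119/193', '61/150', '19/96', '26/100', '27/96', '18/86', '44/76', '92/94', '105/90', '104/93', '97/108']
186 ['26/140', '25/142', '17/152', '25/156', '21/198', '13/171', '119/103', '114/121', '119/157', '119/159', '115/162', '116/192'] | ['114/194', '120/193', '92/197', '21/184', '23/153', '26/159', '26/189', '61/122', '115/122', '113/129', '117/165', '119/158']
188 ['48/159', '26/168', '17/191', '30/189', '25/190', '28/179', '87/108', '126/130', '119/203', '114/204', '120/196', '118/194'] | ['118/193', '121/188', '108/193', '29/184', '18/185', '28/184', '38/133', '55/120', '111/119', '113/131', '115/201', '113/198']
190 ['114/203', '77/193', '21/186', '30/190', '25/185', '27/188', '62/145', '118/125', '117/170', '11
[... 525 characters left out ...]
'116/180', '116/204', '114/205'] | ['117/199', '117/202', '115/201', '109/199', '23/165', '27/169', '34/157', '112/114', '109/136', '114/205', '117/199', '115/200']
196 ['113/201', '115/206', '115/206', '111/203', '50/193', '22/189', '25/183', '81/120', '115/124', '113/136', '115/206', '116/202'] | ['118/197', '116/197', '116/198', '117/196', '117/201', '118/198', '110/162', '116/156', '115/162', '115/199', '116/194', '117/192']
198 ['115/199', '118/199', '116/197', '111/198', '67/190', '21/192', '25/186', '42/121', '118/117', '111/131', '117/200', '115/193'] | ['117/185', '115/188', '117/185', '117/186', '113/182', '116/183', '114/185', '120/183', '116/185', '115/186', '116/184', '116/187']
```

View pics/jaws.png

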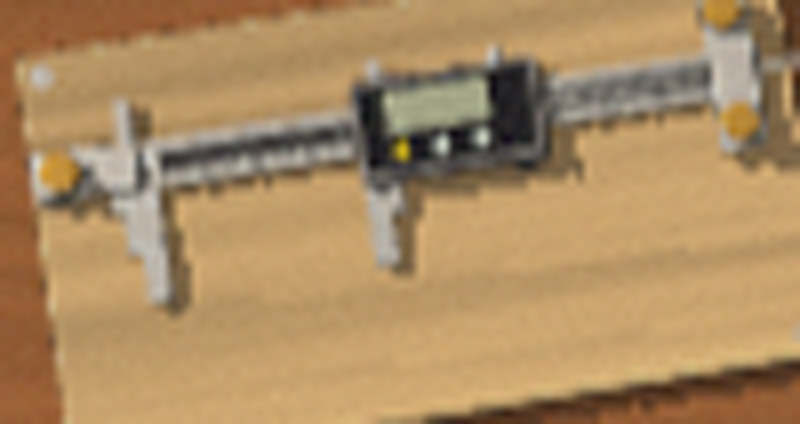

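The crop shows the fixed jaw face along about (155,195)–(177,300) and the moving jaw face along about (367,190)–(382,265). The housing spans (355,85)–(545,165).

```bash
python3 - <<'E'
from meas import *
t=load("top0.pkl");s=load("scene0.pkl")
px=np.array([(387,133),(772,187),(772,322),(347,275)])/5+[195,175]
w=ray(s,px,.018)[:,:2];print((w*1000).round(1).tolist(),w.mean(0))
for i in range(4):
    d=w[(i+1)%4]-w[i];print(np.hypot(*d)*1000,np.degrees(np.arctan2(d[1],d[0])))
f=ray(t,[(151.7,188),(152.4,192),(153,196),(153.2,198)],.026)[:,:2]
m=ray(t,[(177.5,186),(177.8,188),(178.3,192),(178.6,194)],.026)[:,:2]
tips=ray(t,[(152.3,199.7),(180.7,195.3)],.026)[:,:2]
hs=np.array([(355,88),(535,62),(548,160),(372,180)])/8+[132,162]-.5
h=ray(t,hs,.035)[:,:2]
for q in(f,m): d=q[-1]-q[0];print("jaw",np.degrees(np.arctan2(-d[1],-d[0])))
a=np.radians(9.6);ex=np.array([np.cos(a),np.sin(a)]);ey=np.array([-ex[1],ex[0]]);c=np.array([.6012,.169])
for n,q in dict(f=f,m=m,tips=tips,h=h,hc=h.mean(0)[None]).items(): print(n,np.c_[(q-c)@ex,(q-c)@ey].mean(0).round(4),(np.c_[(q-c)@ex,(q-c)@ey]*1000).round(1).tolist())
E
```

```text
[[556.8, 27.5], [511.1, 292.4], [656.4, 317.2], [719.3, 59.6]] [0.61089426 0.17417772]
268.81112365652115 99.80135708985095
147.45215812623545 9.697773624951424
265.1785936716439 -76.28869213909485
165.5819796119206 -168.82022640858906
jaw 10.132623061016634
jaw 9.087708485687147
f [-0.003   0.0911] [[12.7, 91.4], [1.2, 91.0], [-10.2, 90.9], [-15.9, 91.1]]
m [-0.0047  0.0197] [[6.8, 19.6], [1.0, 19.5], [-10.4, 19.8], [-16.1, 19.8]]
tips [-0.0204  0.0544] [[-20.2, 94.2], [-20.6, 14.5]]
h [ 0.0262 -0.0143] [[43.7, 17.4], [42.8, -45.8], [7.8, -45.1], [10.7, 16.2]]
hc [ 0.0262 -0.0143] [[26.2, -14.3]]
```

```bash
cat > go.py <<'E'
import numpy as np,sys
from scipy.spatial.transform import Rotation as R
from plant import sensors
def plan(p,yaw,n):
    "chain of n calls to TCP p, tool y at yaw deg, z down; prints shift(mm)/turn per call"
    s=sensors.observe();P=s["position"].copy();O=s["orientation"].copy()
    y=np.radians(yaw);Y=np.array([np.cos(y),np.sin(y),0]);Z=np.array([0,0,-1.]);G=np.c_[np.cross(Y,Z),Y,Z]
    rv=R.from_matrix(O.T@G).as_rotvec();dP=(np.array(p)-P)/n
    for k in range(n):
        print("shift mm",(O.T@dP*1000).round(1),"turn",np.degrees(rv/n).round(2))
        O=O@R.from_rotvec(rv/n).as_matrix()
def st():
    s=sensors.observe();print(s["time"],s["position"].round(4),"yawy",np.degrees(np.arctan2(s["orientation"][1,1],s["orientation"][0,1])).round(2),"z",s["orientation"][:,2].round(4),"F",s["contact_force"].round(2),"w",s["width"]*85.4,s["grip_force"],"q",s["q"].round(1))
if __name__=="__main__":
    a=list(map(float,sys.argv[1:]));st();plan(a[:3],a[3],int(a[4]))
E
python3 go.py .577 -.1765 .12 -77 4
```

```text
0.1 [0.2411 0.5491 0.1951] yawy 66.29 z [-8.0e-04 -1.6e-03 -1.0e+00] F [-0.63 -0.57  0.55] w 85.054735187255 0.0 q [ 63.    5.3  70.6  -0.  104.3  -3.2]
shift mm [-149.8 -132.3   19. ] turn [-1.000e-02  3.000e-02  3.582e+01]
shift mm [-198.9  -19.6   18.9] turn [-1.000e-02  3.000e-02  3.582e+01]
shift mm [-172.8  100.6   18.8] turn [-1.000e-02  3.000e-02  3.582e+01]
shift mm [-81.2 182.6  18.8] turn [-1.000e-02  3.000e-02  3.582e+01]
```

>>> play_rows(steps=[[[-0.03,-0.0265,0.0038],[0,0,7.16]],[[-0.06,-0.053,0.0076],[0,0,14.33]],[[-0.09,-0.0795,0.0114],[0,0,21.49]],[[-0.12,-0.106,0.0152],[0,0,28.66]],[[-0.15,-0.1323,0.019],[0,0,35.82]]], fingers=0.036)

```text
time: 0.6
position: [0.3256, 0.3663, 0.1765]
orientation: [[-0.503, 0.864, -0.0], [0.864, 0.503, -0.001], [-0.0, -0.001, -1.0]]
contact_force: [1.2, -0.9, 1.0]
width: 0.419
grip_force: 0.0
```

>>> play_rows(steps=[[[-0.04,-0.004,0.0038],[0,0,7.16]],[[-0.08,-0.008,0.0076],[0,0,14.33]],[[-0.119,-0.012,0.0114],[0,0,21.49]],[[-0.159,-0.016,0.0152],[0,0,28.66]],[[-0.199,-0.0196,0.019],[0,0,35.82]]])

```text
time: 1.1
position: [0.4096, 0.1849, 0.1577]
orientation: [[0.098, 0.995, -0.0], [0.995, -0.098, -0.0], [-0.0, -0.0, -1.0]]
contact_force: [-0.1, -0.3, 0.3]
width: 0.424
grip_force: 0.0
```

>>> play_rows(steps=[[[-0.0345,0.02,0.0038],[0,0,7.16]],[[-0.069,0.04,0.0076],[0,0,14.33]],[[-0.104,0.06,0.0114],[0,0,21.49]],[[-0.138,0.08,0.0152],[0,0,28.66]],[[-0.173,0.1005,0.019],[0,0,35.82]]])

```text
time: 1.6
position: [0.4936, 0.0033, 0.1387]
orientation: [[0.662, 0.749, -0.0], [0.749, -0.662, 0.0], [-0.0, -0.0, -1.0]]
contact_force: [0.5, 0.6, 0.3]
width: 0.424
grip_force: 0.0
```

>>> play_rows(steps=[[[-0.016,0.0365,0.0038],[0,0,7.16]],[[-0.0325,0.073,0.0076],[0,0,14.33]],[[-0.049,0.1095,0.0114],[0,0,21.49]],[[-0.065,0.146,0.0152],[0,0,28.66]],[[-0.0812,0.1826,0.019],[0,0,35.82]]])

```text
time: 2.1
position: [0.5776, -0.178, 0.1194]
orientation: [[0.976, 0.22, -0.001], [0.22, -0.976, 0.0], [-0.001, -0.001, -1.0]]
contact_force: [0.7, 0.8, -0.3]
width: 0.421
grip_force: 0.0
```

```bash
python3 go.py .577 -.1765 .034 -77 1
```

```text
2.1 [ 0.5776 -0.178   0.1194] yawy -77.3 z [-8.e-04  4.e-04 -1.e+00] F [ 0.75  0.82 -0.35] w 35.94461096672443 0.0 q [-20.4   5.8  77.6   0.   96.6  56.9]
shift mm [-0.2 -1.6 85.4] turn [-0.03  0.04 -0.3 ]
```

>>> play_rows(steps=[[[0,-0.001,0.02],[0,0,0]],[[0,-0.001,0.04],[0,0,0]],[[0,-0.001,0.06],[0,0,0]],[[0,-0.001,0.073],[0,0,0]],[[0,-0.001,0.079],[0,0,0]]])

```text
time: 2.6
position: [0.5761, -0.1751, 0.039]
orientation: [[0.974, 0.225, -0.003], [0.225, -0.974, 0.001], [-0.003, -0.002, -1.0]]
contact_force: [0.3, -0.1, 0.6]
width: 0.42
grip_force: 0.0
```

```bash
python3 - <<'E'
from meas import *
from plant import imaging
import go;go.st()
c=imaging.capture("scene");pickle.dump(c,open("s1.pkl","wb"));crop(c,185,155,265,215,10,"pics/s1.png")
E
```

```text
2.6 [ 0.5761 -0.1751  0.039 ] yawy -76.99 z [-0.0029  0.0011 -1.    ] F [ 0.3  -0.14  0.64] w 35.895197951427605 0.0 q [-20.1   7.2  84.4   0.   88.6  56.8]
```

View pics/s1.png

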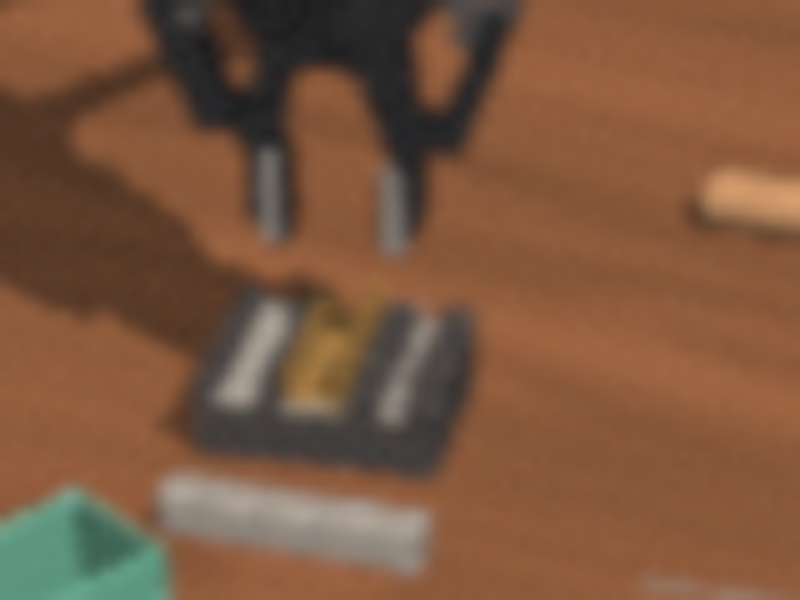

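The fingertips show at crop (270,240) and (395,250), well above and behind the block. That doesn't match the reported TCP, so I'll check depth and the projection.

```bash
python3 - <<'E'
from meas import *
from plant import imaging
import go
c=load("s1.pkl")
print("TCP proj",proj(c,[.5761,-.1751,.039]),"chan",proj(c,[.577,-.1765,.041]))
for k in range(2):
    P=cloud(c)
    for u,v in((212,178),(212,173),(224,179),(224,175),(217,193),(217,187)): print((u,v),P[v,u].round(3))
    c=imaging.capture("scene")
t=imaging.capture("top");pickle.dump(t,open("t1.pkl","wb"))
print("top tcp proj",proj(t,[.5761,-.1751,.039])); P=cloud(t)
for u,v in((303,199),(309,197),(315,199),(309,190),(309,205)):print((u,v),P[v,u].round(3))
crop(t,270,150,350,220,8,"pics/t1.png")
go.st()
E
```

```text
TCP proj [[218.89287529 186.90265028]] chan [[218.41949303 186.47200433]]
(212, 178) [ 0.594 -0.192  0.082]
(212, 173) [ 0.594 -0.191  0.103]
(224, 179) [ 0.581 -0.151  0.081]
(224, 175) [ 0.582 -0.15   0.098]
(217, 193) [ 0.603 -0.169  0.03 ]
(217, 187) [ 0.566 -0.189  0.029]
(212, 178) [ 0.594 -0.192  0.082]
(212, 173) [ 0.594 -0.191  0.103]
(224, 179) [ 0.581 -0.151  0.081]
(224, 175) [ 0.579 -0.151  0.096]
(217, 193) [ 0.599 -0.172  0.027]
(217, 187) [ 0.564 -0.19   0.028]
top tcp proj [[307.96371156 196.37292   ]]
(303, 199) [ 0.558 -0.15   0.136]
(309, 197) [ 0.548 -0.147  0.272]
(315, 199) [ 0.541 -0.158  0.288]
(309, 190) [ 0.559 -0.142  0.313]
(309, 205) [ 0.553 -0.179  0.028]
2.8 [ 0.5776 -0.1756  0.0422] yawy -76.98 z [ 1.3e-03 -5.0e-04 -1.0e+00] F [-0.34  0.3   0.43] w 36.146492293469876 0.0 q [-20.1   7.1  84.2  -0.   88.7  56.8]
```

View pics/t1.png

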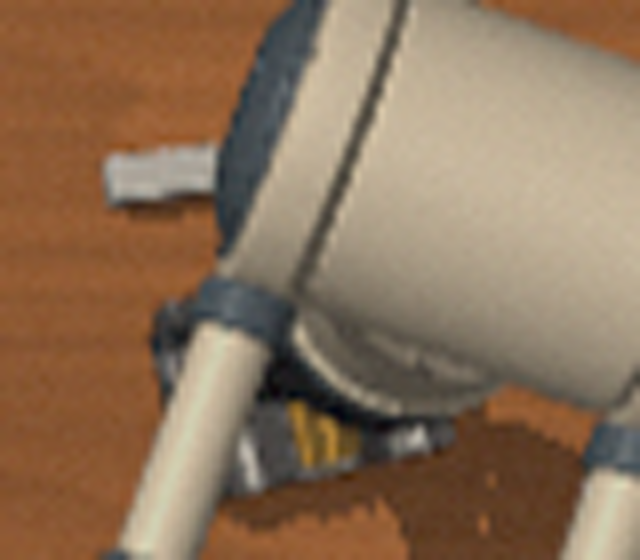

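The channel is still in place (rim visible at about (325,435) in the crop). In the scene depth the tips measure about 30 mm higher than the reported TCP. I'll check the same thing in the starting picture.

```bash
python3 - <<'E'
from meas import *
c=load("scene0.pkl");print("TCP0 proj",proj(c,[.2411,.5491,.196]),proj(c,[.2411,.5491,.226]))
P=cloud(c)
m=(np.abs(P[...,0]-.241)<.1)&(np.abs(P[...,1]-.549)<.1)&(P[...,2]>.1)
q=P[m];print(len(q),np.sort(q[:,2])[:12].round(3)); vu=np.argwhere(m); i=np.argsort(q[:,2])[:8];print(vu[i].tolist(),q[i].round(3).tolist())
c=load("s1.pkl");P=cloud(c)
m=(np.abs(P[...,0]-.577)<.05)&(np.abs(P[...,1]+.1756)<.06)&(P[...,2]>.05)
q=P[m];vu=np.argwhere(m); i=np.argsort(q[:,2])[:14]
for a,b in zip(vu[i].tolist(),q[i].round(3).tolist()): print(a,b)
E
```

```text
TCP0 proj [[443.40868103 148.08635103]] [[445.99388841 140.29058684]]
3908 [0.243 0.244 0.245 0.247 0.247 0.247 0.247 0.248 0.248 0.249 0.249 0.25 ]
[[132, 435], [140, 462], [131, 436], [132, 433], [140, 460], [132, 434], [140, 461], [131, 435]] [[0.222, 0.509, 0.243], [0.263, 0.593, 0.244], [0.218, 0.512, 0.245], [0.236, 0.501, 0.247], [0.273, 0.585, 0.247], [0.236, 0.505, 0.247], [0.272, 0.588, 0.247], [0.226, 0.508, 0.248]]
[178, 213] [0.584, -0.193, 0.077]
[177, 213] [0.583, -0.194, 0.08]
[178, 211] [0.593, -0.196, 0.081]
[179, 224] [0.581, -0.151, 0.081]
[178, 212] [0.594, -0.192, 0.082]
[177, 212] [0.589, -0.195, 0.083]
[178, 225] [0.578, -0.148, 0.084]
[176, 213] [0.583, -0.193, 0.084]
[179, 223] [0.588, -0.151, 0.085]
[178, 223] [0.583, -0.154, 0.085]
[175, 213] [0.578, -0.196, 0.085]
[177, 211] [0.596, -0.195, 0.087]
[178, 224] [0.584, -0.149, 0.087]
[176, 210] [0.592, -0.201, 0.087]
```

The reported TCP lies about 36 mm beyond the fingertips the camera sees: 48 mm with the fingers open, less the 13 mm swing. I'll descend with that offset in mind and check again.

>>> play_rows(steps=[[[0,0,0.006],[0,0,0]],[[0,0,0.012],[0,0,0]],[[0,0,0.018],[0,0,0]],[[0,0,0.022],[0,0,0]],[[0,0,0.024],[0,0,0]]])

```text
time: 3.3
position: [0.5768, -0.1753, 0.0163]
orientation: [[0.974, 0.225, -0.001], [0.225, -0.974, 0.0], [-0.001, -0.001, -1.0]]
contact_force: [0.1, 0.7, 0.1]
width: 0.42
grip_force: 0.0
```

```bash
cat > tip.py <<'E'
from meas import *
from plant import imaging,sensors
import go
def tips(show=None):
    c=imaging.capture("scene");P=cloud(c);go.st();p=sensors.observe()["position"]
    m=(np.abs(P[...,0]-p[0])<.03)&(np.abs(P[...,1]-p[1])<.05)&(P[...,2]>.046)
    q=P[m];vu=np.argwhere(m); i=np.argsort(q[:,2])[:10]
    for a,b in zip(vu[i].tolist(),q[i].round(3).tolist()): print(a,b)
    return c
if __name__=="__main__":
    c=tips();pickle.dump(c,open("s2.pkl","wb"));crop(c,185,155,265,215,10,"pics/s2.png")
E
python3 tip.py
```

```text
3.35 [ 0.5767 -0.1754  0.0162] yawy -76.99 z [-1.3e-03  4.0e-04 -1.0e+00] F [ 0.28 -0.59 -1.26] w 35.71375004350656 0.0 q [-20.1   8.   85.9  -0.   86.2  56.8]
[184, 211] [0.591, -0.199, 0.054]
[184, 212] [0.591, -0.195, 0.055]
[185, 223] [0.585, -0.153, 0.057]
[183, 213] [0.588, -0.192, 0.058]
[181, 214] [0.575, -0.195, 0.059]
[185, 224] [0.586, -0.149, 0.059]
[184, 224] [0.581, -0.151, 0.06]
[183, 225] [0.574, -0.151, 0.06]
[183, 211] [0.595, -0.197, 0.06]
[180, 214] [0.572, -0.196, 0.061]
```

View pics/s2.png

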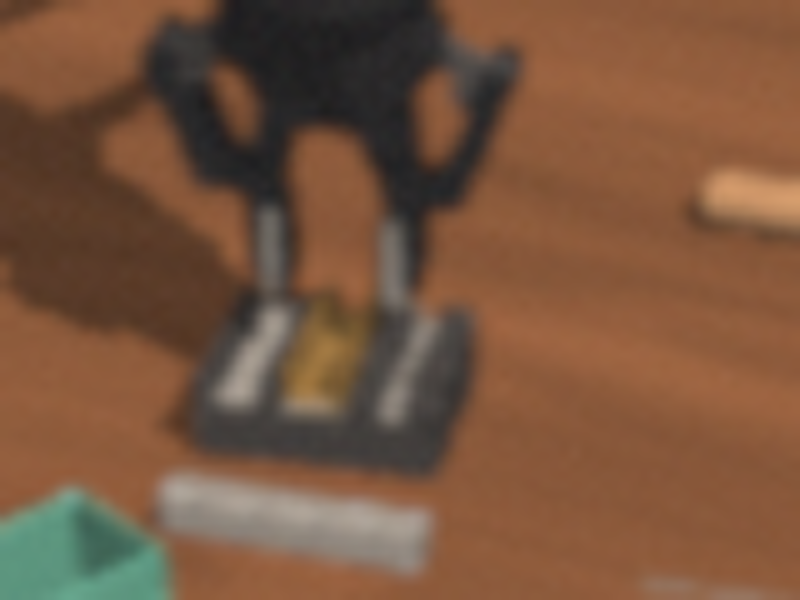

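The tips, at crop (275,300) and (395,308), are now just above the block and straddle the channel in line with it. Continuing slowly.

>>> play_rows(steps=[[[0,0,0.004],[0,0,0]],[[0,0,0.008],[0,0,0]],[[0,0,0.011],[0,0,0]],[[0,0,0.013],[0,0,0]],[[0,0,0.014],[0,0,0]]])

```text
time: 3.85
position: [0.577, -0.1754, 0.0028]
orientation: [[0.974, 0.225, -0.0], [0.225, -0.974, 0.0], [-0.0, -0.0, -1.0]]
contact_force: [0.3, 0.5, -0.4]
width: 0.424
grip_force: 0.0
```

>>> play_rows(steps=[[[0,0,0.0005],[0,0,0]],[[0,0,0.001],[0,0,0]],[[0,0,0.0015],[0,0,0]],[[0,0,0.002],[0,0,0]],[[0,0,0.002],[0,0,0]]])

```text
time: 4.35
position: [0.5771, -0.1755, 0.0012]
orientation: [[0.974, 0.225, -0.0], [0.225, -0.974, 0.0], [-0.0, -0.0, -1.0]]
contact_force: [-0.6, -0.1, 0.3]
width: 0.426
grip_force: 0.0
```

```bash
python3 - <<'E'
import tip
from meas import *
c=tip.tips()
P=cloud(c)
for u in (211,212,213,223,224): print(u,[(v,P[v,u].round(3).tolist()) for v in range(184,191)])
E
```

```text
4.4 [ 0.5771 -0.1755  0.0012] yawy -76.99 z [-0.  0. -1.] F [ 0.17 -0.24  0.36] w 36.13972627159025 0.0 q [-20.1   8.5  86.8  -0.   84.6  56.8]
[183, 214] [0.57, -0.198, 0.046]
[186, 211] [0.594, -0.198, 0.047]
[187, 223] [0.583, -0.155, 0.048]
[186, 212] [0.594, -0.194, 0.048]
[187, 225] [0.581, -0.147, 0.049]
[185, 210] [0.591, -0.203, 0.049]
[187, 224] [0.583, -0.15, 0.049]
[185, 213] [0.587, -0.193, 0.049]
[185, 212] [0.592, -0.195, 0.051]
[186, 224] [0.58, -0.152, 0.051]
211 [(184, [0.595, -0.196, 0.057]), (185, [0.596, -0.196, 0.053]), (186, [0.594, -0.198, 0.047]), (187, [0.588, -0.201, 0.039]), (188, [0.577, -0.208, 0.026]), (189, [0.581, -0.206, 0.025]), (190, [0.586, -0.203, 0.024])]
212 [(184, [0.596, -0.192, 0.058]), (185, [0.592, -0.195, 0.051]), (186, [0.594, -0.194, 0.048]), (187, [0.594, -0.194, 0.044]), (188, [0.577, -0.203, 0.028]), (189, [0.595, -0.194, 0.036]), (190, [0.598, -0.192, 0.034])]
213 [(184, [0.586, -0.193, 0.052]), (185, [0.587, -0.193, 0.049]), (186, [0.588, -0.193, 0.045]), (187, [0.587, -0.194, 0.04]), (188, [0.583, -0.196, 0.033]), (189, [0.591, -0.191, 0.035]), (190, [0.607, -0.183, 0.041])]
223 [(184, [0.581, -0.155, 0.059]), (185, [0.583, -0.154, 0.056]), (186, [0.586, -0.153, 0.054]), (187, [0.583, -0.155, 0.048]), (188, [0.583, -0.155, 0.043]), (189, [0.577, -0.158, 0.035]), (190, [0.581, -0.156, 0.033])]
224 [(184, [0.583, -0.15, 0.062]), (185, [0.584, -0.15, 0.058]), (186, [0.58, -0.152, 0.051]), (187, [0.583, -0.15, 0.049]), (188, [0.583, -0.151, 0.045]), (189, [0.582, -0.151, 0.039]), (190, [0.582, -0.152, 0.035])]
```

>>> play_rows(steps=[[[0,0,0.0005],[0,0,0]],[[0,0,0.001],[0,0,0]],[[0,0,0.0015],[0,0,0]],[[0,0,0.002],[0,0,0]],[[0,0,0.002],[0,0,0]]])

```text
time: 4.9
position: [0.5771, -0.1755, -0.0009]
orientation: [[0.974, 0.225, -0.0], [0.225, -0.974, 0.0], [-0.0, -0.0, -1.0]]
contact_force: [0.3, 0.0, -0.4]
width: 0.419
grip_force: 0.0
```

>>> play_rows(steps=[[[0,0,0.0005],[0,0,0]],[[0,0,0.001],[0,0,0]],[[0,0,0.0015],[0,0,0]],[[0,0,0.002],[0,0,0]],[[0,0,0.002],[0,0,0]]])

```text
time: 5.4
position: [0.5771, -0.1755, -0.0029]
orientation: [[0.974, 0.225, -0.0], [0.225, -0.974, 0.0], [-0.0, -0.0, -1.0]]
contact_force: [-0.0, 0.8, 0.3]
width: 0.421
grip_force: 0.0
```

>>> play_rows(steps=[[[0,0,0],[0,0,0]],[[0,0,0],[0,0,0]],[[0,0,0],[0,0,0]],[[0,0,0],[0,0,0]],[[0,0,0],[0,0,0]]], fingers=0.01)

```text
time: 5.9
position: [0.5773, -0.1756, -0.0025]
orientation: [[0.974, 0.225, 0.0], [0.225, -0.974, -0.0], [0.0, 0.0, -1.0]]
contact_force: [0.4, 0.2, 1.6]
width: 0.207
grip_force: 60.9
```

>>> play_rows(steps=[[[0,0,-0.002],[0,0,0]],[[0,0,-0.005],[0,0,0]],[[0,0,-0.009],[0,0,0]],[[0,0,-0.013],[0,0,0]],[[0,0,-0.015],[0,0,0]]])

```text
time: 6.4
position: [0.5774, -0.1754, 0.0129]
orientation: [[0.974, 0.225, 0.001], [0.225, -0.974, -0.0], [0.001, 0.0, -1.0]]
contact_force: [0.1, 0.2, -0.6]
width: 0.211
grip_force: 60.6
```

```bash
python3 - <<'E'
from meas import *
from plant import imaging
import go;go.st()
c=imaging.capture("scene");pickle.dump(c,open("s3.pkl","wb"));crop(c,185,155,265,215,10,"pics/s3.png")
P=cloud(c);hsv=cv2.cvtColor(c["frame"],cv2.COLOR_RGB2HSV)
m=cv2.inRange(hsv,(15,130,60),(28,255,255))[150:215,190:250]>0
q=P[150:215,190:250][m];print(len(q),q.min(0),np.median(q,0),q.max(0))
E
```

```text
6.4 [ 0.5774 -0.1754  0.0129] yawy -76.98 z [ 7.e-04 -0.e+00 -1.e+00] F [ 0.11  0.18 -0.62] w 18.0311684034171 60.57286620140076 q [-20.1   8.1  86.1   0.   85.8  56.8]
40 [ 0.55108369 -0.19159152  0.03939281] [ 0.59400412 -0.17833655  0.04425835] [ 0.61152344 -0.16040283  0.05567078]
```

View pics/s3.png

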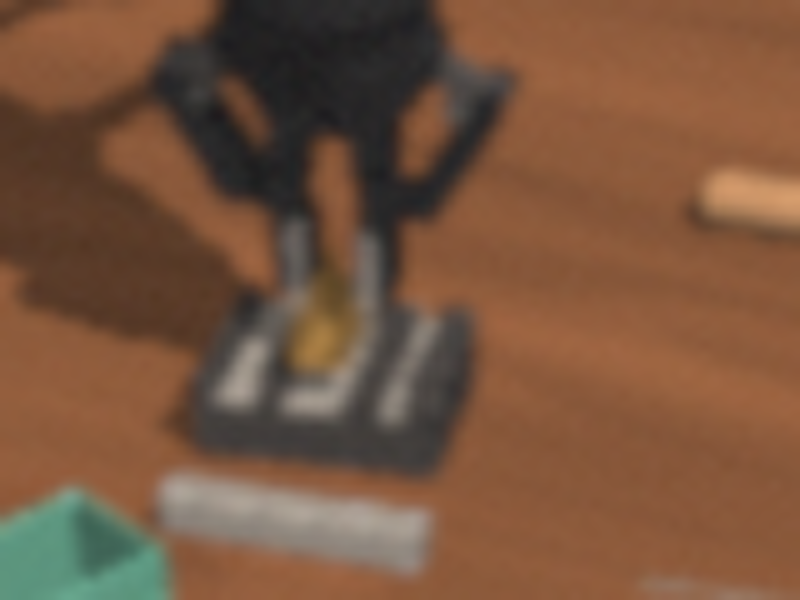

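The channel is held level between the fingers, and the groove below it, at crop (315,400), is empty. Lifting.

>>> play_rows(steps=[[[0,0,-0.012],[0,0,0]],[[0,0,-0.027],[0,0,0]],[[0,0,-0.045],[0,0,0]],[[0,0,-0.06],[0,0,0]],[[0,0,-0.07],[0,0,0]]])

```text
time: 6.95
position: [0.578, -0.1758, 0.0851]
orientation: [[0.974, 0.225, 0.003], [0.225, -0.974, -0.001], [0.003, 0.002, -1.0]]
contact_force: [1.0, -0.9, -0.0]
width: 0.212
grip_force: 60.6
```

```bash
python3 go.py .5762 .2205 .06 -80.3 3
```

```text
6.95 [ 0.578  -0.1758  0.0851] yawy -76.99 z [ 0.0031 -0.0011 -1.    ] F [ 0.99 -0.94 -0.01] w 18.079653342032902 60.58080554008484 q [-20.1   6.   80.9   0.   92.9  56.8]
shift mm [  29.1 -128.9    8.2] turn [ 0.03 -0.05  1.1 ]
shift mm [  26.6 -129.4    8.3] turn [ 0.03 -0.05  1.1 ]
shift mm [  24.2 -129.9    8.3] turn [ 0.03 -0.05  1.1 ]
```

>>> play_rows(steps=[[[0.003,-0.015,0],[0,0,0.2]],[[0.009,-0.04,0],[0,0,0.4]],[[0.0155,-0.07,0],[0,0,0.6]],[[0.0225,-0.1,0],[0,0,0.9]],[[0.029,-0.13,0],[0,0,1.1]]])

```text
time: 7.45
position: [0.5753, -0.04, 0.0812]
orientation: [[0.979, 0.206, -0.002], [0.206, -0.979, 0.001], [-0.001, -0.001, -1.0]]
contact_force: [0.4, 0.0, -1.3]
width: 0.215
grip_force: 60.6
```

>>> play_rows(steps=[[[0.006,-0.028,0],[0,0,0.2]],[[0.012,-0.056,0],[0,0,0.4]],[[0.0175,-0.084,0],[0,0,0.6]],[[0.023,-0.11,0],[0,0,0.9]],[[0.0266,-0.13,0],[0,0,1.1]]])

```text
time: 7.95
position: [0.5742, 0.0931, 0.0812]
orientation: [[0.982, 0.189, -0.002], [0.189, -0.982, 0.001], [-0.002, -0.001, -1.0]]
contact_force: [0.0, -0.2, 0.1]
width: 0.212
grip_force: 60.6
```

>>> play_rows(steps=[[[0.006,-0.032,0.004],[0,0,0.2]],[[0.013,-0.064,0.01],[0,0,0.4]],[[0.018,-0.095,0.016],[0,0,0.7]],[[0.022,-0.12,0.022],[0,0,0.9]],[[0.024,-0.13,0.025],[0,0,1.1]]])

```text
time: 8.45
position: [0.5726, 0.2255, 0.0554]
orientation: [[0.985, 0.171, -0.003], [0.171, -0.985, 0.0], [-0.003, -0.001, -1.0]]
contact_force: [1.1, -0.7, -0.2]
width: 0.21
grip_force: 60.6
```

```bash
python3 go.py .5762 .2205 -.0096 -80.3 1; python3 - <<'E'
from meas import *
from plant import imaging
c=imaging.capture("scene");pickle.dump(c,open("s4.pkl","wb"))
P=cloud(c);hsv=cv2.cvtColor(c["frame"],cv2.COLOR_RGB2HSV)
m=(cv2.inRange(hsv,(15,120,60),(28,255,255))>0)&(np.abs(P[...,1]-.22)<.05)&(np.abs(P[...,0]-.58)<.08)&(P[...,2]>.04)
q=P[m];print(len(q),q.min(0),np.median(q,0),q.max(0))
E
```

```text
8.45 [0.5726 0.2255 0.0554] yawy -80.14 z [-2.8e-03  1.0e-04 -1.0e+00] F [ 1.08 -0.66 -0.22] w 17.972125799374844 60.58940291404724 q [18.3  8.7 81.   0.1 90.4 98.4]
shift mm [ 2.8  5.6 65. ] turn [-0.03  0.16  0.16]
59 [0.54712938 0.21758559 0.08126122] [0.58730262 0.22707828 0.08518661] [0.60904507 0.24009845 0.10019243]
```

>>> play_rows(steps=[[[0,0.0,0],[0,0,0]],[[0,0.001,0.005],[0,0,0]],[[0,0.002,0.01],[0,0,0]],[[0,0.003,0.015],[0,0,0]],[[0,0.003,0.015],[0,0,0]]])

```text
time: 9.0
position: [0.5746, 0.2185, 0.0409]
orientation: [[0.986, 0.167, -0.002], [0.167, -0.986, -0.001], [-0.002, 0.0, -1.0]]
contact_force: [-0.1, -0.9, -0.7]
width: 0.213
grip_force: 60.6
```

```bash
python3 go.py .5762 .2205 -.0096 -80.3 1;  python3 - <<'E'
from meas import *
from plant import imaging
c=imaging.capture("scene");pickle.dump(c,open("s4.pkl","wb"))
t=imaging.capture("top");pickle.dump(t,open("t4.pkl","wb"))
P=cloud(c);hsv=cv2.cvtColor(c["frame"],cv2.COLOR_RGB2HSV)
m=(cv2.inRange(hsv,(15,120,60),(28,255,255))>0)&(np.abs(P[...,1]-.22)<.05)&(np.abs(P[...,0]-.58)<.08)&(P[...,2]>.04)
q=P[m];print(len(q),q.min(0),np.median(q,0),q.max(0))
# brass column/row profile: far (+x) end of channel
vu=np.argwhere(m);print(vu.min(0),vu.max(0));print([ (v,u,P[v,u].round(3).tolist()) for v,u in vu[np.argsort(-vu[:,0])[:10]]])
E
```

```text
9.0 [0.5746 0.2185 0.0409] yawy -80.37 z [-1.7e-03 -7.0e-04 -1.0e+00] F [-0.1  -0.93 -0.72] w 18.202767406208743 60.589295625686646 q [17.7  9.  82.2 -0.  88.9 98. ]
shift mm [ 2.  -1.7 50.5] turn [ 0.02  0.11 -0.07]
57 [0.55075097 0.21028266 0.06746019] [0.58578055 0.21936069 0.07079479] [0.61131912 0.23261416 0.08619074]
[200 322] [211 328]
[(np.int64(211), np.int64(328), [0.606, 0.232, 0.068]), (np.int64(210), np.int64(325), [0.606, 0.223, 0.07]), (np.int64(210), np.int64(326), [0.608, 0.226, 0.072]), (np.int64(210), np.int64(327), [0.608, 0.229, 0.073]), (np.int64(210), np.int64(323), [0.611, 0.217, 0.071]), (np.int64(210), np.int64(328), [0.611, 0.233, 0.076]), (np.int64(210), np.int64(324), [0.609, 0.22, 0.071]), (np.int64(209), np.int64(323), [0.603, 0.215, 0.069]), (np.int64(209), np.int64(326), [0.604, 0.225, 0.073]), (np.int64(209), np.int64(325), [0.599, 0.221, 0.069])]
```

>>> play_rows(steps=[[[0,-0.001,0.01],[0,0,0]],[[0,-0.001,0.022],[0,0,0]],[[0,-0.001,0.034],[0,0,0]],[[0,-0.001,0.042],[0,0,0]],[[0,-0.001,0.046],[0,0,0]]])

```text
time: 9.6
position: [0.5739, 0.2203, -0.0059]
orientation: [[0.986, 0.169, -0.003], [0.169, -0.986, -0.001], [-0.003, 0.0, -1.0]]
contact_force: [0.2, 0.3, -0.0]
width: 0.208
grip_force: 60.6
```

>>> play_rows(steps=[[[0,0,0.0005],[0,0,0]],[[0,0,0.001],[0,0,0]],[[0,0,0.0015],[0,0,0]],[[0,0,0.002],[0,0,0]],[[0,0,0.002],[0,0,0]]])

```text
time: 10.1
position: [0.5751, 0.2207, -0.0055]
orientation: [[0.986, 0.169, 0.001], [0.169, -0.986, 0.0], [0.001, -0.0, -1.0]]
contact_force: [-0.3, -0.6, -0.9]
width: 0.208
grip_force: 60.6
```

```bash
python3 go.py .5762 .2205 -.0096 -80.3 1
```

```text
10.1 [ 0.5751  0.2207 -0.0055] yawy -80.29 z [ 6.e-04  2.e-04 -1.e+00] F [-0.28 -0.57 -0.87] w 17.78082448655989 60.58979630470276 q [17.8 10.7 85.2 -0.  84.1 98.1]
shift mm [1.1 0.4 4.1] turn [-0.   -0.03  0.01]
```

>>> play_rows(steps=[[[0,0,0.0005],[0,0,0]],[[0,0,0.001],[0,0,0]],[[0,0,0.0015],[0,0,0]],[[0,0,0.002],[0,0,0]],[[0,0,0.002],[0,0,0]]])

```text
time: 10.6
position: [0.5748, 0.2206, -0.008]
orientation: [[0.986, 0.169, -0.0], [0.169, -0.986, -0.0], [-0.0, 0.0, -1.0]]
contact_force: [-0.1, 0.9, 0.5]
width: 0.214
grip_force: 60.6
```

>>> play_rows(steps=[[[0,0,0.0005],[0,0,0]],[[0,0,0.001],[0,0,0]],[[0,0,0.0015],[0,0,0]],[[0,0,0.0015],[0,0,0]],[[0,0,0.0015],[0,0,0]]])

```text
time: 11.1
position: [0.5748, 0.2206, -0.0094]
orientation: [[0.986, 0.169, -0.0], [0.169, -0.986, -0.0], [-0.0, 0.0, -1.0]]
contact_force: [0.6, 0.5, -1.2]
width: 0.21
grip_force: 60.6
```

>>> play_rows(steps=[[[0,0,0.0003],[0,0,0]],[[0,0,0.0006],[0,0,0]],[[0,0,0.001],[0,0,0]],[[0,0,0.001],[0,0,0]],[[0,0,0.001],[0,0,0]]])

```text
time: 11.6
position: [0.5749, 0.2206, -0.0095]
orientation: [[0.986, 0.169, 0.0], [0.169, -0.986, 0.0], [0.0, -0.0, -1.0]]
contact_force: [-2.3, -2.5, 6.0]
width: 0.214
grip_force: 61.3
```

Contact with the board came exactly where expected. Releasing with a small opening and retreating upward.

>>> play_rows(steps=[[[0,0,-0.0005],[0,0,0]],[[0,0,-0.0005],[0,0,0]],[[0,0,-0.0005],[0,0,0]],[[0,0,-0.0005],[0,0,0]],[[0,0,-0.001],[0,0,0]]], fingers=0.032)

```text
time: 12.1
position: [0.5748, 0.2206, -0.0096]
orientation: [[0.986, 0.169, -0.0], [0.169, -0.986, -0.0], [-0.0, 0.0, -1.0]]
contact_force: [0.0, 0.8, 0.5]
width: 0.375
grip_force: 0.0
```

>>> play_rows(steps=[[[0,0,-0.008],[0,0,0]],[[0,0,-0.02],[0,0,0]],[[0,0,-0.035],[0,0,0]],[[0,0,-0.05],[0,0,0]],[[0,0,-0.06],[0,0,0]]])

```text
time: 12.6
position: [0.5759, 0.2209, 0.0538]
orientation: [[0.986, 0.169, 0.003], [0.169, -0.986, 0.001], [0.003, -0.0, -1.0]]
contact_force: [-0.5, 0.5, 0.0]
width: 0.376
grip_force: 0.0
```

```bash
python3 - <<'E'
import numpy as np
a=np.radians(9.7);ex=np.array([np.cos(a),np.sin(a)]);ey=np.array([-ex[1],ex[0]]);c=np.array([.6012,.169])
# behind the rear face: housing y -46 (rear) ; finger half-thickness ~15 -> start y=-75
for y in(-.075,): print(c+.028*ex+y*ey)
p=c+.028*ex-.075*ey
import go;go.st();go.plan([*p,.055],-80.3,2)
E
```

```text
[0.6414364  0.09978994]
12.6 [0.5759 0.2209 0.0538] yawy -80.29 z [ 0.0032  0.001  -1.    ] F [-0.47  0.45  0.05] w 32.072820945308514 0.0 q [17.8  8.6 81.3 -0.  89.9 98.1]
shift mm [22.1 65.2 -0.6] turn [-0.01 -0.1   0.01]
shift mm [22.1 65.2 -0.6] turn [-0.01 -0.1   0.01]
```

>>> play_rows(steps=[[[0.005,0.014,0],[0,0,0]],[[0.014,0.04,0],[0,0,0]],[[0.025,0.072,0],[0,0,0]],[[0.036,0.106,0],[0,0,0]],[[0.0442,0.1304,0],[0,0,0]]], fingers=0.0)

```text
time: 13.1
position: [0.6411, 0.0963, 0.0499]
orientation: [[0.986, 0.167, -0.001], [0.167, -0.986, -0.001], [-0.001, 0.001, -1.0]]
contact_force: [0.6, -0.3, -0.8]
width: -0.002
grip_force: 0.0
```

>>> play_rows(steps=[[[0,0,0],[0,0,0]],[[0,0,0],[0,0,0]],[[0,0,0.004],[0,0,0]],[[0,0,0.009],[0,0,0]],[[0,0,0.01],[0,0,0]]])

```text
time: 13.6
position: [0.6395, 0.1003, 0.0394]
orientation: [[0.985, 0.17, -0.002], [0.17, -0.985, -0.0], [-0.002, -0.0, -1.0]]
contact_force: [-1.1, -0.2, -0.0]
width: 0.004
grip_force: 0.0
```

```bash
python3 - <<'E'
from meas import *
from plant import imaging
import go
t=imaging.capture("top");pickle.dump(t,open("t5.pkl","wb"))
c=imaging.capture("scene");pickle.dump(c,open("s5.pkl","wb"))
go.st();go.plan([.6414,.0998,-.006],-80.3,1)
a=np.radians(9.7);ex=np.array([np.cos(a),np.sin(a)]);ey=np.array([-ex[1],ex[0]]);o=np.array([.6012,.169])
for n,q in(("top",t),("scene",c)):
    hsv=cv2.cvtColor(q["frame"],cv2.COLOR_RGB2HSV);P=cloud(q)
    m=cv2.inRange(hsv,(15,150,60),(28,255,255))>0
    B=P[...,:2]-o;bx,by=B@ex,B@ey
    m&=(abs(bx+.016)<.045)&(abs(by-.055)<.03)
    vu=np.argwhere(m)[:,::-1]
    if len(vu)>5:
        w=(ray(q,vu,.034)[:,:2]-o)*1000
        b=np.c_[w@ex,w@ey];print(n,len(vu),b.min(0),b.max(0),cv2.minAreaRect(b.astype(np.float32)))
# tips
P=cloud(c);p=go.sensors.observe()["position"];m=(np.abs(P[...,0]-p[0])<.03)&(np.abs(P[...,1]-p[1])<.03)&(P[...,2]>.05)
print("tipz",np.sort(P[m][:,2])[:6],p)
big=np.vstack([cv2.resize(t["frame"][155:215,130:250],None,fx=5,fy=5,interpolation=2),cv2.resize(c["frame"][165:225,255:375],None,fx=5,fy=5,interpolation=2)])
cv2.imwrite("pics/t5.png",big[...,::-1])
E
```

```text
13.7 [0.6398 0.1002 0.04  ] yawy -80.23 z [-1.e-03 -1.e-04 -1.e+00] F [ 1.18 -0.76 -0.56] w -0.11405582553187796 0.0 q [ 5.9 13.9 76.7  0.  89.4 86.1]
shift mm [ 1.5  0.6 46. ] turn [-0.    0.06  0.07]
top 68 [-46.97408404  55.47876179] [11.572087   65.65924938] ((-17.695579528808594, 60.621917724609375), (10.151601791381836, 58.5588493347168), 89.86817932128906)
scene 12 [-14.77547388  48.91328966] [25.98502433 54.72137082] ((5.576480865478516, 51.48455810546875), (5.492372035980225, 40.84789276123047), 88.62126922607422)
tipz [0.0774985  0.07833898 0.07886524 0.07895456 0.07937032 0.08086455] [0.63984361 0.10016326 0.04003727]
```

>>> play_rows(steps=[[[0.0005,0,0.01],[0,0,0]],[[0.001,0,0.022],[0,0,0]],[[0.0015,0,0.034],[0,0,0]],[[0.0015,0,0.042],[0,0,0]],[[0.0015,0,0.046],[0,0,0]]])

```text
time: 14.2
position: [0.6409, 0.0996, -0.0075]
orientation: [[0.986, 0.169, -0.003], [0.169, -0.986, -0.0], [-0.003, -0.0, -1.0]]
contact_force: [-0.8, 0.9, -0.8]
width: -0.002
grip_force: 0.0
```

>>> play_rows(steps=[[[0,0,0],[0,0,0]],[[0,-0.002,0],[0,0,0]],[[0,-0.005,0],[0,0,0]],[[0,-0.008,0],[0,0,0]],[[0,-0.01,0],[0,0,0]]])

```text
time: 14.7
position: [0.6404, 0.1101, -0.0048]
orientation: [[0.986, 0.169, 0.001], [0.169, -0.986, 0.0], [0.001, -0.0, -1.0]]
contact_force: [1.2, 0.5, 0.3]
width: -0.001
grip_force: 0.0
```

>>> play_rows(steps=[[[0,-0.003,0],[0,0,0]],[[0,-0.006,0],[0,0,0]],[[0,-0.009,0],[0,0,0]],[[0,-0.012,0],[0,0,0]],[[0,-0.015,0],[0,0,0]]])

```text
time: 15.2
position: [0.6377, 0.1241, -0.0054]
orientation: [[0.986, 0.168, 0.0], [0.168, -0.986, -0.001], [-0.0, 0.001, -1.0]]
contact_force: [0.7, -1.3, 1.0]
width: 0.002
grip_force: 1.1
```

>>> play_rows(steps=[[[0,-0.003,0],[0,0,0]],[[0,-0.006,0],[0,0,0]],[[0,-0.009,0],[0,0,0]],[[0,-0.011,0],[0,0,0]],[[0,-0.012,0],[0,0,0]]])

```text
time: 15.7
position: [0.6356, 0.1365, -0.0053]
orientation: [[0.986, 0.169, 0.0], [0.169, -0.986, -0.0], [0.0, 0.0, -1.0]]
contact_force: [1.4, -2.1, -0.2]
width: -0.005
grip_force: 1.0
```

```bash
cat > ch.py <<'E'
from meas import *
from plant import imaging
import go,sys
t=imaging.capture("top");pickle.dump(t,open(sys.argv[1],"wb"))
go.st();p=go.sensors.observe()["position"][:2]
a=np.radians(9.7);ex=np.array([np.cos(a),np.sin(a)]);ey=np.array([-ex[1],ex[0]]);o=np.array([.6012,.169])
print("tcp board",(p-o)@ex,(p-o)@ey)
hsv=cv2.cvtColor(t["frame"],cv2.COLOR_RGB2HSV);P=cloud(t)
m=cv2.inRange(hsv,(15,150,60),(28,255,255))>0
B=P[...,:2]-o;bx,by=B@ex,B@ey
m&=(abs(bx+.016)<.045)&(abs(by-.06)<.04)
vu=np.argwhere(m)[:,::-1];w=(ray(t,vu,.03)[:,:2]-o)*1000;b=np.c_[w@ex,w@ey]
print("brass",len(vu),b.min(0).round(1),b.max(0).round(1),np.median(b,0).round(1),cv2.minAreaRect(b.astype(np.float32)))
# grey jaw faces: low-sat pixels on z .026 plane at board x -17..-8
vu=np.argwhere((hsv[...,1]<60)&(hsv[...,2]>120))[:,::-1];w=(ray(t,vu,.026)[:,:2]-o)*1000;b=np.c_[w@ex,w@ey]
k=(b[:,0]>-18)&(b[:,0]<-4)&(b[:,1]>-40)&(b[:,1]<110);print("grey y hist",np.histogram(b[k,1],np.arange(0,110,5)))
E
python3 ch.py t6.pkl
```

```text
15.75 [ 0.6356  0.1366 -0.0053] yawy -80.27 z [ 0.e+00  1.e-04 -1.e+00] F [ 1.19 -1.28 -0.08] w 0.27666592512487775 0.6446574814617634 q [ 9.1 15.8 79.2  0.  85.  89.4]
tcp board 0.028462307307919568 -0.037746646369454476
brass 117 [-50.6  21.5] [18.  60.5] [-17.8  53.1] ((-11.140789031982422, 50.71595001220703), (32.72430419921875, 75.71484375), 68.32583618164062)
grey y hist (array([ 0,  0,  0,  0,  0,  4,  9,  1,  0,  0,  0,  0,  0,  5, 10,  8,  8,
        5,  6,  7,  0]), array([  0,   5,  10,  15,  20,  25,  30,  35,  40,  45,  50,  55,  60,
        65,  70,  75,  80,  85,  90,  95, 100, 105]))
```

>>> play_rows(steps=[[[0,-0.0025,0],[0,0,0]],[[0,-0.005,0],[0,0,0]],[[0,-0.0075,0],[0,0,0]],[[0,-0.01,0],[0,0,0]],[[0,-0.0125,0],[0,0,0]]])

```text
time: 16.25
position: [0.6335, 0.1487, -0.0053]
orientation: [[0.986, 0.169, 0.0], [0.169, -0.986, -0.0], [-0.0, 0.0, -1.0]]
contact_force: [0.4, -2.7, -0.2]
width: -0.001
grip_force: 1.2
```

>>> play_rows(steps=[[[0,-0.002,0],[0,0,0]],[[0,-0.004,0],[0,0,0]],[[0,-0.006,0],[0,0,0]],[[0,-0.008,0],[0,0,0]],[[0,-0.009,0],[0,0,0]]])

```text
time: 16.75
position: [0.632, 0.1577, -0.0053]
orientation: [[0.986, 0.169, 0.0], [0.169, -0.986, 0.0], [0.0, -0.0, -1.0]]
contact_force: [1.9, -1.6, 0.5]
width: -0.0
grip_force: 1.2
```

```bash
python3 ch.py t7.pkl
```

```text
16.8 [ 0.632   0.1577 -0.0053] yawy -80.28 z [-0.e+00  1.e-04 -1.e+00] F [ 0.67 -2.04 -0.56] w -0.18277390740994606 0.8622941002249718 q [11.  16.  79.   0.  85.  91.3]
tcp board 0.028446595774585106 -0.01627775892327876
brass 167 [-49.7  40.4] [ 33.8 117.6] [-17.9  66.8] ((-8.579509735107422, 83.75472259521484), (77.88770294189453, 75.46058654785156), 82.76850891113281)
grey y hist (array([0, 0, 0, 0, 0, 0, 0, 0, 0, 4, 5, 0, 0, 0, 0, 0, 0, 0, 6, 9, 8]), array([  0,   5,  10,  15,  20,  25,  30,  35,  40,  45,  50,  55,  60,
        65,  70,  75,  80,  85,  90,  95, 100, 105]))
```

>>> play_rows(steps=[[[0,-0.002,0],[0,0,0]],[[0,-0.004,0],[0,0,0]],[[0,-0.006,0],[0,0,0]],[[0,-0.0075,0],[0,0,0]],[[0,-0.0085,0],[0,0,0]]])

```text
time: 17.3
position: [0.6306, 0.166, -0.0053]
orientation: [[0.986, 0.169, 0.0], [0.169, -0.986, 0.0], [0.0, -0.0, -1.0]]
contact_force: [1.0, -2.0, 0.0]
width: 0.002
grip_force: 1.2
```

>>> play_rows(steps=[[[0,-0.0005,0],[0,0,0]],[[0,-0.001,0],[0,0,0]],[[0,-0.0015,0],[0,0,0]],[[0,-0.002,0],[0,0,0]],[[0,-0.0025,0],[0,0,0]]])

```text
time: 17.8
position: [0.6302, 0.1683, -0.0053]
orientation: [[0.986, 0.169, 0.0], [0.169, -0.986, 0.0], [0.0, 0.0, -1.0]]
contact_force: [0.8, -2.8, -0.7]
width: -0.001
grip_force: 1.2
```

```bash
python3 ch.py t8.pkl
```

```text
17.85 [ 0.6302  0.1684 -0.0053] yawy -80.29 z [ 0.e+00  1.e-04 -1.e+00] F [ 2.88 -2.01 -0.54] w -0.0763668859423063 1.152588464319706 q [12.  16.1 78.9  0.  85.  92.3]
tcp board 0.028446815542465156 -0.005502442989619362
brass 173 [-50.2  49.4] [23. 89.] [-18.   77.7] ((-10.924379348754883, 75.32781982421875), (34.29048156738281, 77.60709381103516), 75.0761947631836)
grey y hist (array([0, 0, 0, 0, 0, 0, 0, 0, 0, 0, 0, 2, 4, 1, 0, 0, 0, 0, 7, 9, 1]), array([  0,   5,  10,  15,  20,  25,  30,  35,  40,  45,  50,  55,  60,
        65,  70,  75,  80,  85,  90,  95, 100, 105]))
```

>>> play_rows(steps=[[[0,-0.0003,0],[0,0,0]],[[0,-0.0006,0],[0,0,0]],[[0,-0.0009,0],[0,0,0]],[[0,-0.0012,0],[0,0,0]],[[0,-0.0015,0],[0,0,0]]])

```text
time: 18.35
position: [0.6299, 0.1698, -0.0053]
orientation: [[0.986, 0.169, 0.0], [0.169, -0.986, -0.0], [0.0, 0.0, -1.0]]
contact_force: [1.5, -2.1, -0.7]
width: 0.001
grip_force: 1.2
```

>>> play_rows(steps=[[[0,-0.0003,0],[0,0,0]],[[0,-0.0006,0],[0,0,0]],[[0,-0.0009,0],[0,0,0]],[[0,-0.001,0],[0,0,0]],[[0,-0.001,0],[0,0,0]]])

```text
time: 18.85
position: [0.6298, 0.1708, -0.0053]
orientation: [[0.986, 0.169, 0.0], [0.169, -0.986, 0.0], [0.0, -0.0, -1.0]]
contact_force: [1.7, -1.3, 0.7]
width: -0.001
grip_force: 1.1
```

>>> play_rows(steps=[[[0,-0.0003,0],[0,0,0]],[[0,-0.0006,0],[0,0,0]],[[0,-0.0009,0],[0,0,0]],[[0,-0.001,0],[0,0,0]],[[0,-0.001,0],[0,0,0]]])

```text
time: 19.35
position: [0.6296, 0.1717, -0.0053]
orientation: [[0.986, 0.169, 0.0], [0.169, -0.986, -0.0], [0.0, 0.0, -1.0]]
contact_force: [1.8, -1.9, -1.8]
width: -0.005
grip_force: 1.2
```

```bash
python3 ch.py t9.pkl
```

```text
19.4 [ 0.6296  0.1717 -0.0053] yawy -80.29 z [ 0.  0. -1.] F [ 1.75 -1.52 -0.87] w -0.2503549435511073 1.156257726252079 q [12.3 16.1 78.8  0.  85.1 92.6]
tcp board 0.028442674248319914 -0.00208465924513506
brass 164 [-49.8  54.5] [23.9 91.7] [-18.7  80.8] ((-10.629838943481445, 78.38555908203125), (32.35247039794922, 76.97493743896484), 77.16277313232422)
grey y hist (array([0, 0, 0, 0, 0, 0, 0, 0, 0, 0, 0, 0, 3, 4, 0, 0, 0, 0, 4, 7, 0]), array([  0,   5,  10,  15,  20,  25,  30,  35,  40,  45,  50,  55,  60,
        65,  70,  75,  80,  85,  90,  95, 100, 105]))
```

Almost touching; continuing in small steps.

>>> play_rows(steps=[[[0,-0.0003,0],[0,0,0]],[[0,-0.0006,0],[0,0,0]],[[0,-0.0009,0],[0,0,0]],[[0,-0.001,0],[0,0,0]],[[0,-0.001,0],[0,0,0]]])

```text
time: 19.9
position: [0.6295, 0.1723, -0.0054]
orientation: [[0.986, 0.168, 0.0], [0.168, -0.986, -0.001], [-0.0, 0.001, -1.0]]
contact_force: [3.2, -4.5, 0.2]
width: 0.001
grip_force: 2.2
```

>>> play_rows(steps=[[[0,-0.0002,0],[0,0,0]],[[0,-0.0004,0],[0,0,0]],[[0,-0.0006,0],[0,0,0]],[[0,-0.0008,0],[0,0,0]],[[0,-0.0008,0],[0,0,0]]])

```text
time: 20.4
position: [0.6295, 0.1724, -0.0053]
orientation: [[0.986, 0.168, 0.0], [0.168, -0.986, -0.002], [-0.0, 0.002, -1.0]]
contact_force: [2.1, -6.4, -1.3]
width: -0.001
grip_force: 3.3
```

>>> play_rows(steps=[[[0,-0.0002,0],[0,0,0]],[[0,-0.0005,0],[0,0,0]],[[0,-0.0008,0],[0,0,0]],[[0,-0.001,0],[0,0,0]],[[0,-0.001,0],[0,0,0]]])

```text
time: 20.9
position: [0.6295, 0.1725, -0.0053]
orientation: [[0.986, 0.168, 0.0], [0.168, -0.986, -0.003], [-0.0, 0.003, -1.0]]
contact_force: [2.5, -9.0, -1.6]
width: 0.001
grip_force: 4.6
```

```bash
python3 ch.py t10.pkl; python3 - <<'E'
from meas import *
crop(load("t10.pkl"),132,160,212,215,10,"pics/t10.png")
E
```

```text
20.95 [ 0.6295  0.1725 -0.0053] yawy -80.36 z [ 4.e-04 -3.e-03 -1.e+00] F [ 2.1  -8.94 -0.7 ] w -0.13063519239455715 4.59965854883194 q [12.4 16.2 78.7 -0.2 85.1 92.8]
tcp board 0.02849111638268826 -0.0013603073251003796
brass 167 [-49.8  54.5] [23.9 92.1] [-18.4  81.6] ((-10.097402572631836, 79.35004425048828), (31.783607482910156, 77.67066955566406), 74.82367706298828)
grey y hist (array([0, 0, 0, 0, 0, 0, 0, 0, 0, 0, 0, 0, 2, 5, 1, 0, 0, 0, 3, 7, 0]), array([  0,   5,  10,  15,  20,  25,  30,  35,  40,  45,  50,  55,  60,
        65,  70,  75,  80,  85,  90,  95, 100, 105]))
```

View pics/t10.png

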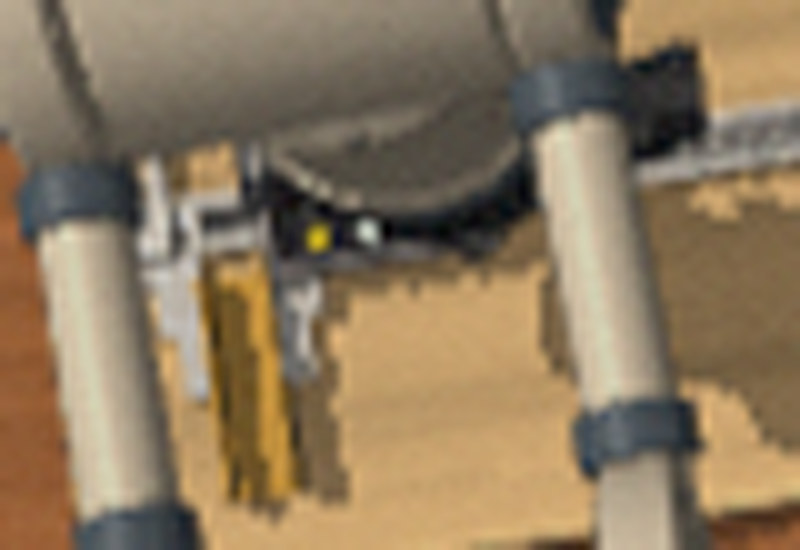

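The channel lies square between the fixed jaw (crop (190,350)) and the moving jaw (crop (300,330)), along the jaws. About 7 N is pressing on it net of slide friction. Backing off and rising.

>>> play_rows(steps=[[[0,0.001,0],[0,0,0]],[[0,0.003,0],[0,0,0]],[[0,0.007,0],[0,0,0]],[[0,0.011,0],[0,0,0]],[[0,0.014,0],[0,0,0]]])

```text
time: 21.45
position: [0.6313, 0.1608, -0.0053]
orientation: [[0.986, 0.169, -0.0], [0.169, -0.986, 0.0], [-0.0, -0.001, -1.0]]
contact_force: [-1.0, 0.9, -0.2]
width: 0.002
grip_force: 0.0
```

>>> play_rows(steps=[[[0,0.001,-0.01],[0,0,0]],[[0,0.001,-0.03],[0,0,0]],[[0,0.001,-0.06],[0,0,0]],[[0,0.001,-0.09],[0,0,0]],[[0,0.001,-0.11],[0,0,0]]])

```text
time: 21.95
position: [0.6324, 0.1601, 0.1086]
orientation: [[0.986, 0.169, 0.004], [0.169, -0.986, 0.001], [0.004, -0.0, -1.0]]
contact_force: [0.1, 0.1, -0.4]
width: 0.006
grip_force: 0.0
```

>>> play_rows(steps=[[[0,0.02,0],[0,0,0]],[[0,0.06,0],[0,0,0]],[[0,0.1,0],[0,0,0]],[[0,0.13,0],[0,0,0]],[[0,0.15,0],[0,0,0]]])

```text
time: 22.45
position: [0.6572, 0.0096, 0.1057]
orientation: [[0.986, 0.167, 0.001], [0.167, -0.986, -0.0], [0.001, 0.0, -1.0]]
contact_force: [-0.2, 0.5, -0.2]
width: -0.004
grip_force: 0.0
```

>>> play_rows(steps=[[[0,0.02,0],[0,0,0]],[[0,0.03,0],[0,0,0]],[[0,0.03,0],[0,0,0]],[[0,0.03,0],[0,0,0]],[[0,0.03,0],[0,0,0]]])

```text
time: 22.95
position: [0.6619, -0.0165, 0.1047]
orientation: [[0.985, 0.17, -0.0], [0.17, -0.985, 0.0], [-0.0, -0.0, -1.0]]
contact_force: [0.2, 0.4, 1.0]
width: -0.0
grip_force: 0.0
```

```bash
python3 ch.py t11.pkl; python3 - <<'E'
from meas import *
t=load("t11.pkl");a=np.radians(9.7);ex=np.array([np.cos(a),np.sin(a)]);ey=np.array([-ex[1],ex[0]]);o=np.array([.6012,.169])
hsv=cv2.cvtColor(t["frame"],cv2.COLOR_RGB2HSV)
# per board-x: brass extent and grey extents
vu=np.argwhere(np.ones(hsv.shape[:2]))[:,::-1];w=(ray(t,vu,.03)[:,:2]-o)*1000;b=np.c_[w@ex,w@ey];H=hsv.reshape(-1,3)
for x0 in range(-50,20,8):
    k=(abs(b[:,0]-x0)<4)&(b[:,1]>50)&(b[:,1]<110)
    br=k&(H[:,1]>150);gr=k&(H[:,1]<60)
    print(x0,"brass",np.percentile(b[br,1],[2,50,98]).round(1) if br.sum() else None,"grey<80",b[gr&(b[:,1]<80),1].max(initial=0).round(1),"grey>80",b[gr&(b[:,1]>80),1].min(initial=200).round(1))
E
```

```text
23.0 [ 0.6619 -0.0165  0.1047] yawy -80.21 z [-0.e+00  3.e-04 -1.e+00] F [-0.23 -0.86  0.05] w -0.07138173948419814 0.0 q [-4.4 14.9 69.   0.  96.1 75.8]
tcp board 0.028611078900403483 -0.19306772561200358
brass 163 [-49.8  54.5] [23.4 92.1] [-18.4  81.2] ((-10.097402572631836, 79.35004425048828), (31.783607482910156, 77.67066955566406), 74.82367706298828)
grey y hist (array([0, 0, 0, 0, 0, 0, 0, 0, 0, 0, 0, 0, 2, 5, 0, 0, 0, 0, 3, 7, 0]), array([  0,   5,  10,  15,  20,  25,  30,  35,  40,  45,  50,  55,  60,
        65,  70,  75,  80,  85,  90,  95, 100, 105]))
-50 brass [73.4 78.7 89.4] grey<80 0.0 grey>80 200.0
-42 brass [72.  83.1 91.9] grey<80 0.0 grey>80 200.0
-34 brass [72.  82.4 90.8] grey<80 0.0 grey>80 200.0
-26 brass [72.4 81.2 89.6] grey<80 0.0 grey>80 200.0
-18 brass [72.7 81.4 91.6] grey<80 71.4 grey>80 93.7
-10 brass [73.1 81.4 90.4] grey<80 71.0 grey>80 93.3
-2 brass [74.7 83.2 90.7] grey<80 69.9 grey>80 94.1
6 brass [73.5 82.6 90.8] grey<80 71.0 grey>80 93.3
14 brass [57.1 80.2 89.3] grey<80 70.2 grey>80 92.2
```

```bash
python3 -c "
from plant import ctrl
print(ctrl.finish_job())"
```

```text
the job is handed in; nothing more can be done
None
```

The channel is out of the forming block and lies on the gauging board, open side up, with the caliper shut on it and released. The job was handed in at about 23 s. By my final camera check it sits along the jaws against the fixed jaw, but the hand-in returned no verdict.

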